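# Oil the equipment-rack hinge and hold its pin in place

## Task

First give the hinge a squirt of lubricant: press the spray can's nozzle cap all the way down and let it spring back up. Then take the longest of the three pins out of the grey stand and lower it from above through the upper and then the lower brass bushing of the hinge, without letting its thick handle come down onto the upper bushing. Finish still gripping the pin and holding it there upright and still, its tip showing below the lower bushing and its handle about 1 cm clear above the upper one; leave the other pins and loose things where they are.

Things in the scene. Friction and masses are not known exactly. Their poses are not given: they have to be found in the camera images.
- fixture: Fixed aluminium plate 100 x 220 x 8 mm (x, y, z). At y = -60 mm a hinge: two brass bushings on one vertical axis, 50 mm apart, on a grey post (40 x 16 mm, top 105 mm over the table) at y = -94 mm. At y = +60 mm a white spray can, 52 mm across, clamped upright. Origin: centre of the underside, on the table; z up. Place and yaw vary, left or right of the robot.
- upper_mouth (a point): Centre of the top opening of the upper bushing, 105 mm above the work surface. The bushing is 28 mm outside, 15 mm tall (90 to 105 mm), with a vertical through hole of 13 mm diameter.
- lower_mouth (a point): Centre of the top opening of the lower bushing, 55 mm above the work surface. Same size; it spans 40 to 55 mm above the surface. Below it there is free space down to the base plate's top at 8 mm.
- nozzle_top (a point): Centre of the top of the spray can's white nozzle cap (24 mm diameter, 16 mm tall), 142 mm above the work surface when up, on the can's axis at fixture y = +60 mm; 120 mm from the hinge axis. The thin black straw points at the hinge.
- nozzle (a joint): Travel of the nozzle cap, m: 0 up, 0.005 fully pressed down. It springs back by itself; it takes about 3 N to start and 8 N to be fully down.
- stand: Fixed grey plastic pin stand 50 x 170 x 45 mm (x, y, z), three round blind holes (11 mm across, 35 mm deep) in a row at y = -55, 0, +55 mm, a pin standing in each; which pin is where varies. Origin: centre of the underside, on the table. Place and yaw vary; on the other side from the fixture.
- long_pin: The longest steel pin, the one to use: shaft 10 mm across, 90 mm long, tip tapered over 6 mm to 5 mm; above it a square handle 18 x 18 mm (flats square to its x, y), 34 mm tall. About 0.12 kg. Origin: tip centre; z up to the handle. In the stand its flats are within 0.3 rad of the stand's sides, the tip is 10 mm, the handle 100 to 134 mm above the work surface.
- long_pin_shoulder (a point): Point on the long pin's axis 90 mm above its tip, where the handle's underside begins.
- medium_pin: Steel pin with the same handle and a 62 mm shaft, too short for the hinge; standing in the stand, its top 106 mm above the work surface. Origin: tip. To be left alone.
- short_pin: Steel pin with the same handle and a 48 mm shaft; standing in the stand, its top 92 mm above the work surface. Origin: tip. To be left alone.
- spare_bushing: Loose brass bushing, 28 mm outside, 15 mm tall, lying on the fixture's base plate between hinge and can. Origin: centre of its underside. To be left alone.
- power_brick: Black power supply brick 75 x 160 x 36 mm at the far side of the table. Origin: centre of its underside. To be left alone.
- plug_adapter: Black plug-in adapter 45 x 65 x 35 mm with two prongs up to 50 mm high, on the near side of the table. Origin: centre of its underside. To be left alone.
- screwdriver: Screwdriver lying at the far side of the table. Origin: on the table under it. To be left alone.
- wrench: Wrench lying on the near side of the table. Origin: on the table under it. To be left alone.
Mind the look-alikes: they are no part of the job. What is shaped like the long_pin but blue or pink is not meant.

How it is judged:
By the outcome, as a careful person would: the job done as asked, in the order asked, and still so for the second after the job is handed in, while the arm keeps its last pose, push and grip.
It also fails if it takes over 61 s, if anything falls off the work surface, if the arm or the gripper's body presses on something with over 40 N, if the wrist force passes 120 N, or if a joint passes its speed limit or range.

## Robot

A 7-joint arm with a two-finger parallel gripper is mounted at the origin on the work surface. World frame = base frame: x ahead of the robot, y to its left, z up, the work surface at z = 0. Lengths are in mm, angles in rad, forces in N, time in s.
With the tool pointing down it reaches from about 425 to 975 mm from the base axis. Payload 16.7 kg.
Tool frame: the origin (TCP) lies midway between the tips of the shut fingers; the grasp point (between the pads) lies 19 mm behind it; z points along the fingers, y is the line along which they close (so a half turn about z gives the same grasp; the last joint's range is limited). The gripper opens to 85 mm and grips with 20 to 120 N. Pads are 22 mm wide; open, the fingers measure 114 mm over their backs; the gripper's body (76 mm by 85 mm) begins 54 mm behind the grasp point. The pads swing forward as they close: fully open they stand 13 mm farther back than shut.
Start: joints at [1.048, 0.426, 0.074, 1.606, -0.034, 1.111, -0.067], TCP at [245.819, -628.607, 195.702] pointing down, gripper open.
Joint ranges: [-2.85, 2.85], [-0.5, 2.14], [-1.23, 1.37], [0.21, 2.46], [-1.02, 4.16], [0.16, 2.05], [-2.73, 2.73]. Speed limits (rad/s): [1.89, 1.89, 2.39, 2.39, 3.01, 3.01, 3.01].

## Interface

Orientations are given as a unit quaternion [w, x, y, z].
In Python, from plant import manip gives the robot as it stands. The module is installed in compiled form; this text tells all that it offers.
- The arm moves only by the shell command python3 -m creep 'ROWS' [FORCE]. ROWS is a JSON object of lists of equal length, an entry for each row: "linear": the shift along the world's x, y, z in cm, a list of three; "delta_rot": the turn, a rotation vector about the world's x, y, z in rad, a list of three; "hand": the finger opening in cm, from 0 to 8.54. A call has 1 to 12 rows; each row is the pose to reach, as a shift and turn from the pose commanded when the call began; what a row does not reach only later rows make up. A row lasts 1/10 s, in which the tool goes at most 50 mm and 8.59 degrees, less where a joint would pass 70% of its speed; a pose out of reach is approached as far as the arm can. A call with a gripper value outside its range is refused whole. The fingers move at their own pace and stop on an object; FORCE is the grip in N (left out, the last holds). Time passes only in rows, so rows that repeat a pose let the fingers close. It gives the time, the measured TCP pose, the force, the opening and the grip force at its end, in the units of the state.
- manip.state(): the state, without advancing time (a new reading comes with each control period).
- manip.camera(name): name is "side" or "top" or "wrist"; returns (picture, depth): 480x640x3 uint8, red, green, blue; 480x640 float32, mm along the optical axis (not along the pixel's ray), 0 where there is no reading.
- manip.camera_model(name): a dict with "fovy" (degrees; the focal length in pixels is half the picture's height over the tangent of half this angle, whatever the lens; pixels are square), "cx", "cy" (the principal point, pixels), "xyz" and "orientation" of the camera in the world. Camera axes: x right, y down, z forward; pixel columns grow to the right and rows downward; lengths in mm; the calibration is good to about 2 mm. A picture is of the moment at which its call begins: read the wrist's pose just before it. camera_model takes no time and is no camera call; for the wrist camera it gives the pose at the moment of the call.
- manip.close_job(): hands the job in; it is judged then, once.
The state is a dict: "time": time; "joints": joint angles; "joint_velocities": joint speeds; "effort": joint torques, N m; "tool_pos": TCP position; "tcp_rot": TCP orientation; "wrist_force": force on the tool from outside, world axes, zero at the start; "ft_torque": the same for the moment, N m; "finger_gap": finger opening in mm; "gripper_force": force on a finger pad.
Only numpy, scipy, OpenCV 4.12 (cv2) and the standard library are available. Lean on these libraries where they do the work, as an engineer would, in place of code of your own. Each camera call takes 0.05 s, during which the arm holds its last target. There are 200 camera calls.

## Working session

There is one attempt and no reset: what is moved stays moved. The work goes in short steps, Python scripts to look and compute and a shell command to move; the robot and the scene stay as the last step left them, time stands still between calls to the robot, and variables do not carry over. Pictures are saved under pics/ and viewed, at most 10 in all, crops included, and the job is handed in when it is done.

```bash
mkdir -p pics; cat > h.py <<'E'
import numpy as np, cv2
from scipy.spatial.transform import Rotation as R
from plant import manip
def snap(n,f):
    m=manip.camera_model(n); p,d=manip.camera(n)
    cv2.imwrite(f'pics/{f}.png',p[:,:,::-1]); np.savez(f'{f}.npz',p=p,d=d,m=np.array(m,dtype=object))
    return p,d,m
def load(f):
    z=np.load(f'{f}.npz',allow_pickle=True); return z['p'],z['d'],z['m'].item()
def rays(m,uv):
    f=240/np.tan(np.radians(m['fovy'])/2); uv=np.atleast_2d(uv).astype(float)
    c=np.c_[(uv[:,0]-m['cx'])/f,(uv[:,1]-m['cy'])/f,np.ones(len(uv))]
    q=m['orientation']; return c@R.from_quat([q[1],q[2],q[3],q[0]]).as_matrix().T
def plane(m,uv,z):
    r=rays(m,uv); o=np.array(m['xyz']); return o+r*((z-o[2])/r[:,2])[:,None]
def pts(m,uv,dep): return np.array(m['xyz'])+rays(m,uv)*np.asarray(dep).reshape(-1,1)
def cloud(m,d):
    v,u=np.mgrid[0:480,0:640]; return pts(m,np.c_[u.ravel(),v.ravel()],d.ravel()).reshape(480,640,3)
E
python3 - <<'E'
from h import *
np.set_printoptions(precision=3,suppress=True)
for n in('top','side'):
    p,d,m=snap(n,n+'0');print(n,m,(d==0).mean())
print(manip.camera_model('wrist'))
print(manip.state())
E
```

```text
top {'fovy': 55.39514841740053, 'cx': 327.15193518582674, 'cy': 243.47789446213326, 'xyz': array([ 287.11 ,   57.687, 1070.893]), 'orientation': array([ 0.079, -0.669,  0.734, -0.084])} 0.004182942708333333
side {'fovy': 43.5182576685085, 'cx': 323.06596290918077, 'cy': 242.68989388662627, 'xyz': array([  15.078, 1196.368,  816.894]), 'orientation': array([ 0.103, -0.174,  0.845, -0.496])} 0.01802734375
{'fovy': 65.1442690841006, 'cx': 321.0601218048393, 'cy': 235.73842417054573, 'xyz': array([ 310.657, -604.192,  373.308]), 'orientation': array([ 0.113,  0.818, -0.559, -0.078])}
{'time': 0.1, 'joints': array([ 1.049,  0.427,  0.074,  1.607, -0.034,  1.111, -0.067]), 'joint_velocities': array([ 0.   , -0.003, -0.   , -0.   ,  0.   ,  0.002, -0.   ]), 'effort': array([  0.009, -95.153,   3.772, -46.44 ,   0.02 ,   0.006,   0.   ]), 'tool_pos': array([ 245.69 , -628.297,  195.104]), 'tcp_rot': array([-0.001,  0.983,  0.185, -0.   ]), 'wrist_force': array([-0.889,  0.155, -0.297]), 'ft_torque': array([-0.028,  0.036,  0.018]), 'gripper_force': 0.0, 'finger_gap': 85.85872300476113}
```

View pics/top0.png

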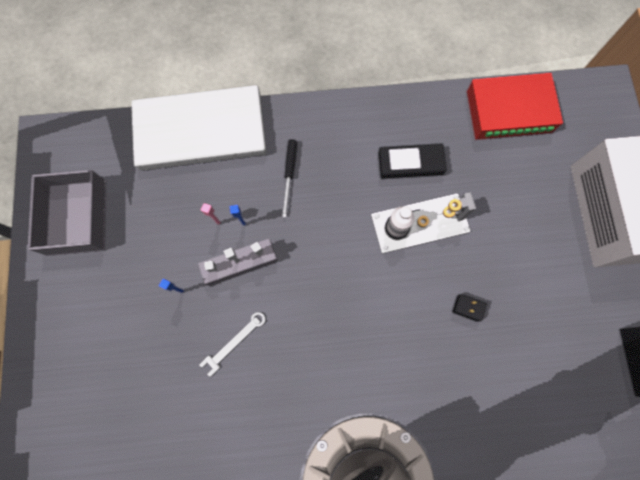

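View pics/side0.png

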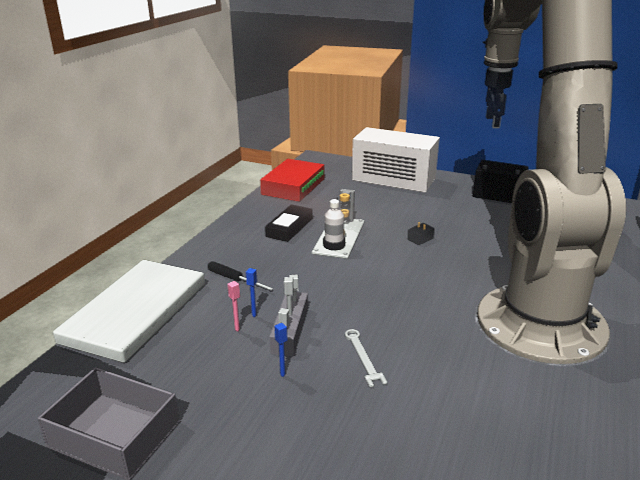

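The top view shows the stand at about (238,262), with grey handles at (209,266), (230,254) and (257,247). The can's cap is at (404,213), the upper bushing at (456,205), the spare bushing at (424,221) and the plug at (470,306). The blue and pink decoys stand freely to the left.

```bash
python3 - <<'E'
from h import *
np.set_printoptions(precision=1,suppress=True)
p,d,m=load('top0'); C=cloud(m,d); Z=C[...,2]
for n,(u,v) in dict(a=(209,266),b=(230,254),c=(257,247),noz=(404,213),ub=(456,205)).items():
    w=C[v-9:v+10,u-9:u+10].reshape(-1,3); z=np.percentile(w[:,2],97); s=w[w[:,2]>z-6]
    print(n,z,s.mean(0),s.min(0),s.max(0),len(s))
# base plate and stand outline
def rect(mask,z,n):
    cs,_=cv2.findContours(mask.astype(np.uint8),0,2); c=max(cs,key=cv2.contourArea)
    P=plane(m,c[:,0],z)[:,:2].astype(np.float32); print(n,cv2.minAreaRect(P))
M=np.zeros((480,640),bool);M[185:260,360:480]=1
rect(M&(p.min(2)>150)|(M&(Z>12)&(Z<200)),8,'plate')
M=np.zeros((480,640),bool);M[230:300,190:290]=1
rect(M&(abs(Z-45)<8),45,'stand')
for c in(C,):
    pass
E
```

```text
a 94.87100045969915 [480.5 287.3 146.1] [287.1  57.7  89.1] [ 501.3  309.5 1070.9] 73
b 136.2365041001196 [502.5 245.1 146.4] [287.1  57.7 130.8] [ 515.7  258.1 1070.9] 78
c 107.85557531836778 [515.8 192.2 120.3] [287.1  57.7 102.5] [ 529.8  204.9 1070.9] 69
noz 143.96032784900365 [ 554.6 -129.4  151.2] [ 287.1 -147.5  138.7] [ 568.6   57.7 1070.9] 97
ub 107.23952163253736 [ 572.3 -251.4  117.9] [ 287.1 -275.4  101.4] [ 591.7   57.7 1070.9] 146
plate ((569.2304077148438, -204.12173461914062), (102.71060180664062, 252.56787109375), 8.45505142211914)
stand ((505.1371154785156, 247.7885284423828), (52.67240905761719, 170.2603302001953), 14.494304656982422)
```

Long pin = middle hole (top at 134 mm), roughly at (505,247). Next I go above the can with the fingers shut.

```bash
python3 -m creep '{"linear":[[0,0,5],[4,8,10],[31,49,10],[31,49,10],[31,49,10],[31,49,10],[31,49,10],[31,49,10],[31,49,10],[31,49,10],[31,49,10],[31,49,10]],"delta_rot":[[0,0,0],[0,0,0],[0,0,0],[0,0,0],[0,0,0],[0,0,0],[0,0,0],[0,0,0],[0,0,0],[0,0,0],[0,0,0],[0,0,0]],"hand":[0,0,0,0,0,0,0,0,0,0,0,0]}' 40
```

```text
time: 1.3
tool_pos: [536.3, -167.8, 294.0]
tcp_rot: [-0.0, 0.983, 0.185, -0.0]
wrist_force: [0.7, -0.5, 0.2]
finger_gap: 0.0
gripper_force: 0.0
```

```bash
python3 - <<'E'
from h import *
p,d,m=snap('wrist','w1');print(m);print(manip.state()['tool_pos'])
E
```

```text
{'fovy': 65.1442690841006, 'cx': 321.0601218048393, 'cy': 235.73842417054573, 'xyz': array([ 601.27542645, -143.59686909,  472.228949  ]), 'orientation': array([ 0.1130003 ,  0.81747641, -0.55939484, -0.07772174])}
[ 540.50106014 -159.36293954  294.26315305]
```

View pics/w1.png

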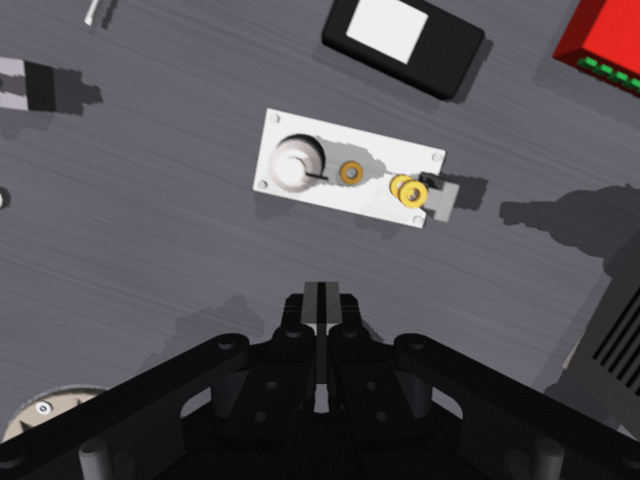

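The wrist view shows the cap at about (294,170), the upper bushing at (413,194), the spare bushing at (351,173) and the straw pointing to the hinge. The arm was still moving, so I let it settle and measure.

```bash
cat >> h.py <<'E'
def fixture(f):
    p,d,m=load(f); C=cloud(m,d); hsv=cv2.cvtColor(p,cv2.COLOR_RGB2HSV)
    ok=d>0
    # bushing top annulus: brass-coloured and high
    br=(hsv[...,0]>14)&(hsv[...,0]<34)&(hsv[...,1]>110)&ok&(abs(C[...,2]-105)<6)
    v,u=np.nonzero(br); (c,s,a)=cv2.fitEllipse(cv2.convexHull(np.c_[u,v].astype(np.float32)))
    U=plane(m,[c],105)[0]
    nz=ok&(abs(C[...,2]-142)<6); nz[:,:]&=(np.linalg.norm(C[...,:2]-[556,-132],axis=2)<40)
    v,u=np.nonzero(nz); (e,s2,a2)=cv2.minAreaRect(np.c_[u,v].astype(np.float32))
    N=plane(m,[e],142)[0]
    print('bush px',c,s,U,'z',np.median(C[br][:,2]));print('noz px',e,s2,N,'z',np.median(C[nz][:,2]))
    print('dist',np.linalg.norm((U-N)[:2]),'dir',np.arctan2(*(U-N)[[1,0]])); return U,N
E
python3 -m creep '{"linear":[[0,0,0],[0,0,0],[0,0,0],[0,0,0]],"delta_rot":[[0,0,0],[0,0,0],[0,0,0],[0,0,0]],"hand":[0,0,0,0]}'
python3 - <<'E'
from h import *
np.set_printoptions(precision=1,suppress=True)
print(manip.state()['tool_pos']); snap('wrist','w2'); fixture('w2'); fixture('top0')
E
```

```text
time: 1.75
tool_pos: [535.2, -170.9, 293.9]
tcp_rot: [0.0, 0.983, 0.184, -0.0]
wrist_force: [-0.7, 0.9, 0.6]
finger_gap: -0.3
gripper_force: 0.0
[ 535.2 -170.9  293.9]
bush px (411.36541748046875, 192.4049530029297) (27.33087921142578, 28.1661376953125) [ 576.7 -250.8  105. ] z 104.54639492897911
noz px (301.5, 169.0) (49.0, 26.0) [ 563.3 -142.6  142. ] z 141.62478368221159
dist 109.0359560297859 dir -1.4471960365207033
bush px (454.7215881347656, 205.23043823242188) (10.186320304870605, 11.42055606842041) [ 572.9 -248.5  105. ] z 104.42036125087463
noz px (409.1558837890625, 209.6735382080078) (10.507420539855957, 19.020732879638672) [ 561.2 -139.   142. ] z 141.3282560581559
dist 110.05307783395237 dir -1.4644090995935926
```

```bash
sed -i 's/nz=ok&(abs(C\[...,2\]-142)<6)/nz=ok\&(p.min(2)>110)\&(abs(C[...,2]-142)<6)/' h.py
python3 - <<'E'
from h import *
np.set_printoptions(precision=1,suppress=True)
fixture('w2'); fixture('top0')
E
```

```text
bush px (411.36541748046875, 192.4049530029297) (27.33087921142578, 28.1661376953125) [ 576.7 -250.8  105. ] z 104.54639492897911
noz px (290.0, 169.0) (26.0, 26.0) [ 559.7 -133.2  142. ] z 141.71651848477117
dist 118.76099890034692 dir -1.4267586353444186
bush px (454.7215881347656, 205.23043823242188) (10.186320304870605, 11.42055606842041) [ 572.9 -248.5  105. ] z 104.42036125087463
noz px (409.1558837890625, 209.6735382080078) (10.507420539855957, 19.020732879638672) [ 561.2 -139.   142. ] z 141.3282560581559
dist 110.05307783395237 dir -1.4644090995935926
```

```bash
python3 -m creep '{"linear":[[2.45,3.75,-3],[2.45,3.75,-7],[2.45,3.75,-10],[2.45,3.75,-13],[2.45,3.75,-14],[2.45,3.75,-14],[2.45,3.75,-14]],"delta_rot":[[0,0,0],[0,0,0],[0,0,0],[0,0,0],[0,0,0],[0,0,0],[0,0,0]],"hand":[0,0,0,0,0,0,0]}'
```

```text
time: 2.5
tool_pos: [561.0, -132.6, 155.3]
tcp_rot: [0.0, 0.983, 0.185, 0.001]
wrist_force: [-0.2, -0.0, 0.1]
finger_gap: 0.0
gripper_force: 0.0
```

Good; now press down in small steps.

```bash
python3 -m creep '{"linear":[[0,0,-0.6],[0,0,-1.2],[0,0,-1.5],[0,0,-1.7],[0,0,-1.7],[0,0,-1.7]],"delta_rot":[[0,0,0],[0,0,0],[0,0,0],[0,0,0],[0,0,0],[0,0,0]],"hand":[0,0,0,0,0,0]}'
```

```text
time: 3.1
tool_pos: [560.4, -132.2, 137.0]
tcp_rot: [-0.0, 0.983, 0.185, 0.0]
wrist_force: [0.2, -0.5, 1.0]
finger_gap: -0.5
gripper_force: 0.0
```

```bash
for i in 1; do python3 -m creep '{"linear":[[0,0,-0.2],[0,0,-0.2],[0,0,-0.2]],"delta_rot":[[0,0,0],[0,0,0],[0,0,0]],"hand":[0,0,0]}'; done; python3 - <<'E'
from h import *
p,d,m=snap('wrist','w3'); snap('side','s3')
cv2.imwrite('pics/w3s.png',np.hstack([cv2.resize(p[180:400,220:420,::-1],None,fx=2,fy=2),cv2.resize(cv2.imread('pics/s3.png')[150:260,280:380],None,fx=4,fy=4)]))
E
```

```text
time: 3.4
tool_pos: [560.3, -132.2, 134.9]
tcp_rot: [-0.0, 0.983, 0.185, -0.0]
wrist_force: [-0.2, 0.4, -0.4]
finger_gap: -0.0
gripper_force: 0.0
```

View pics/w3s.png

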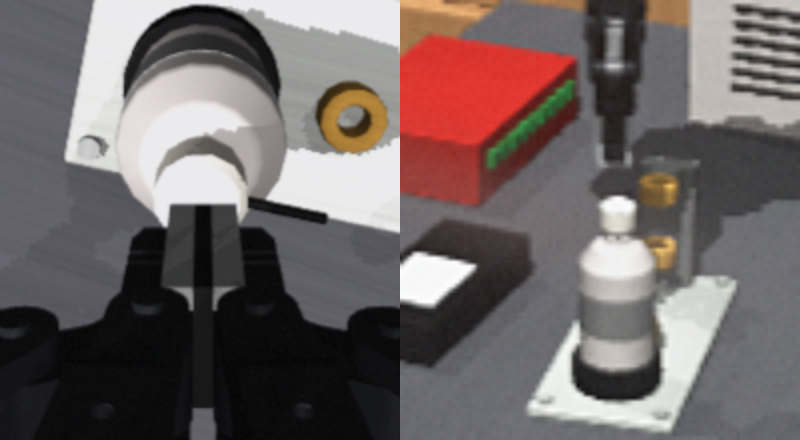

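The fingertips (side px ~(334,191)) look behind or above the cap (~(334,200)). I check with the side camera.

```bash
python3 - <<'E'
from h import *
np.set_printoptions(precision=1,suppress=True)
p,d,m=load('s3'); C=cloud(m,d)
print('tip',plane(m,[[334,191]],135),plane(m,[[334,191]],160),'cap',plane(m,[[334.5,200.5]],142))
for v in range(172,214,3): print(v,C[v,334],p[v,334])
p,d,m=load('w3'); C=cloud(m,d); print(manip.state()['tool_pos'],m['xyz'])
for v in range(240,330,8): print(v,C[v,312],C[v,330])
E
```

```text
tip [[ 588.8 -203.6  135. ]] [[ 567.8 -152.3  160. ]] cap [[ 558.6 -133.7  142. ]]
172 [540.8 -85.6 243.8] [35 30 29]
175 [ 548.2 -103.6  227.7] [40 36 34]
178 [ 548.3 -104.1  219.3] [32 29 28]
181 [ 557.9 -127.7  200.1] [39 34 33]
184 [ 557.4 -126.6  192.2] [39 35 36]
187 [ 556.1 -123.5  185.3] [43 41 43]
190 [ 556.2 -124.   176.6] [78 76 78]
193 [ 695.9 -464.9    0.6] [65 62 64]
196 [ 687.5 -444.6   -0. ] [68 68 70]
199 [ 563.  -140.9  142.4] [253 254 254]
202 [ 556.1 -124.2  142.2] [246 246 247]
205 [ 553.7 -118.6  136.5] [225 223 211]
208 [ 560.1 -134.3  119.5] [151 145 142]
211 [ 557.2 -127.5  114.3] [233 231 231]
[ 560.3 -132.2  135. ] [ 625.2 -108.   313.2]
240 [ 568.3 -124.5  112.6] [ 572.  -133.8  113. ]
248 [ 564.1 -126.1  113.3] [ 567.8 -135.4  113.7]
256 [ 567.8 -125.3  137.9] [ 570.4 -133.9  136.2]
264 [ 565.6 -126.3  142.8] [ 568.7 -134.4  142.9]
272 [ 561.6 -127.8  142.5] [ 564.2 -136.2  141. ]
280 [ 557.7 -129.3  142.5] [ 560.8 -137.5  142.4]
288 [ 569.7 -125.7  180.6] [ 572.2 -132.1  180.7]
296 [ 569.9 -125.8  188.1] [ 572.2 -131.9  188. ]
304 [ 569.8 -126.   194.2] [ 572.1 -131.8  194.4]
312 [ 569.9 -126.1  200.3] [ 571.9 -131.7  200. ]
320 [ 569.7 -126.3  205.3] [ 571.9 -131.6  205.5]
328 [ 570.9 -126.1  212.4] [ 570.7 -132.   208.3]
```

The real fingertips are at z≈174 (both cameras' depth), about 39 mm above the reported TCP. I go by the cameras: contact should come at a reported z of ≈103.

```bash
python3 -m creep '{"linear":[[0,0,-1.2],[0,0,-2.3],[0,0,-2.8],[0,0,-2.8]],"delta_rot":[[0,0,0],[0,0,0],[0,0,0],[0,0,0]],"hand":[0,0,0,0]}'; python3 -m creep '{"linear":[[0,0,-0.2],[0,0,-0.4],[0,0,-0.5],[0,0,-0.5]],"delta_rot":[[0,0,0],[0,0,0],[0,0,0],[0,0,0]],"hand":[0,0,0,0]}'
```

```text
time: 3.9
tool_pos: [559.5, -132.1, 105.8]
tcp_rot: [-0.0, 0.983, 0.185, -0.001]
wrist_force: [-2.5, 1.0, 3.3]
finger_gap: 0.4
gripper_force: 1.8
time: 4.3
tool_pos: [560.2, -132.2, 102.2]
tcp_rot: [0.0, 0.983, 0.185, 0.0]
wrist_force: [-4.5, 0.7, 6.6]
finger_gap: 0.2
gripper_force: 3.6
```

```bash
python3 -m creep '{"linear":[[0,0,-0.1],[0,0,-0.2],[0,0,-0.2],[0,0,-0.2]],"delta_rot":[[0,0,0],[0,0,0],[0,0,0],[0,0,0]],"hand":[0,0,0,0]}';python3 -m creep '{"linear":[[0,0,-0.1],[0,0,-0.1],[0,0,-0.1]],"delta_rot":[[0,0,0],[0,0,0],[0,0,0]],"hand":[0,0,0]}'
```

```text
time: 4.7
tool_pos: [560.4, -132.2, 101.3]
tcp_rot: [0.0, 0.983, 0.185, 0.0]
wrist_force: [-10.6, 2.2, 21.6]
finger_gap: -0.3
gripper_force: 11.4
time: 5.0
tool_pos: [560.5, -132.3, 101.2]
tcp_rot: [0.0, 0.983, 0.185, 0.0]
wrist_force: [-16.2, 1.5, 36.1]
finger_gap: 0.0
gripper_force: 18.1
```

Bottomed out at reported z 101.3 (so tip = reported + 36 mm). Now release straight up, check the cap, then head to the stand.

```bash
python3 -m creep '{"linear":[[0,0,1],[0,0,2.5],[0,0,6],[0,0,10],[0,0,14],[0,0,19]],"delta_rot":[[0,0,0],[0,0,0],[0,0,0],[0,0,0],[0,0,0],[0,0,0]],"hand":[0,0,0,0,0,0]}'
python3 - <<'E'
from h import *
np.set_printoptions(precision=1,suppress=True)
snap('wrist','w4'); fixture('w4'); print(manip.state()['joints'])
E
python3 -m creep '{"linear":[[-1,5,0],[-2,10,0],[-4,32,0],[-4,32,0],[-4,32,0],[-4,32,0],[-4,32,0],[-4,32,0],[-4,32,0],[-4,32,0],[-4,32,0],[-4,32,0]],"delta_rot":[[0,0,0.14],[0,0,0.28],[0,0,0.42],[0,0,0.56],[0,0,0.7],[0,0,0.84],[0,0,0.98],[0,0,1.12],[0,0,1.26],[0,0,1.38],[0,0,1.47],[0,0,1.47]],"hand":[0,0,0,4,8,8,8,8,8,8,8,8]}'
```

```text
time: 5.6
tool_pos: [559.6, -132.0, 290.4]
tcp_rot: [-0.0, 0.983, 0.185, -0.0]
wrist_force: [0.3, -0.7, 0.6]
finger_gap: 0.3
gripper_force: 0.0
bush px (437.1449279785156, 229.34156799316406) (26.967191696166992, 28.229721069335938) [ 576.9 -250.5  105. ] z 104.42325133784587
noz px (330.6000061035156, 215.80001831054688) (46.51021194458008, 25.043960571289062) [ 558.6 -142.2  142. ] z 141.72504500671891
dist 109.89071237416138 dir -1.403600902990409
[ 0.4  0.2 -0.3  1.7  0.1  1.3 -1.1]
time: 6.85
tool_pos: [520.4, 187.8, 289.5]
tcp_rot: [0.0, 0.604, 0.797, 0.0]
wrist_force: [-0.2, -0.1, 0.6]
finger_gap: 80.0
gripper_force: 0.0
```

The cap is back up at 142 mm. The hinge axis is at (576.8,-250.6), measured twice. Now the pin.

```bash
python3 -m creep '{"linear":[[0,0,0],[0,0,0]],"delta_rot":[[0,0,0],[0,0,0]],"hand":[8,8]}'
python3 - <<'E'
from h import *
np.set_printoptions(precision=2,suppress=True)
s=manip.state();print(s['tool_pos'],s['tcp_rot'],s['joints']); p,d,m=snap('wrist','w5'); C=cloud(m,d)
q=s['tcp_rot'];print('tool y',R.from_quat([q[1],q[2],q[3],q[0]]).as_matrix()[:,1])
near=(np.linalg.norm(C[...,:2]-[505,247],axis=2)<90)&(d>0)
for n,z in(('long',134),('med',106),('short',92)):
    k=(near&(abs(C[...,2]-z)<4)).astype(np.uint8)
    cs,_=cv2.findContours(cv2.morphologyEx(k,2,np.ones((3,3))),0,2); c=max(cs,key=cv2.contourArea)
    print(n,cv2.boundingRect(c),cv2.minAreaRect(plane(m,c[:,0],z)[:,:2].astype(np.float32)))
cv2.imwrite('pics/w5c.png',p[:,:,::-1])
E
```

```text
time: 7.05
tool_pos: [520.3, 187.8, 289.2]
tcp_rot: [0.0, 0.606, 0.796, 0.0]
wrist_force: [-1.2, 0.0, 0.1]
finger_gap: 79.8
gripper_force: 0.0
[520.32 187.77 289.16] [0.   0.61 0.8  0.  ] [ 0.1   0.21 -0.65  1.73  0.13  1.25 -0.31]
tool y [0.96 0.27 0.  ]
long (313, 128, 22, 22) ((506.8412780761719, 246.95050048828125), (17.988662719726562, 17.515762329101562), 15.863068580627441)
med (314, 186, 21, 21) ((522.0103149414062, 194.68994140625), (17.728290557861328, 18.0655574798584), 29.383602142333984)
short (312, 65, 21, 23) ((491.0685119628906, 299.55401611328125), (17.88517951965332, 18.1378173828125), 6.481931686401367)
```

View pics/w5.png

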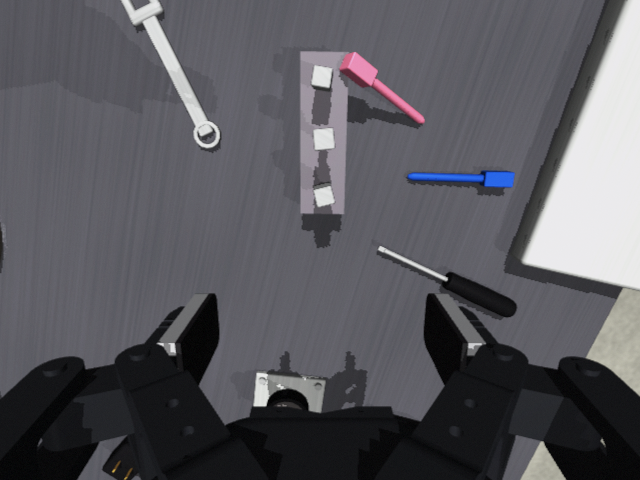

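The wrist view shows the long pin at (324,139), between medium (324,196) and short (322,77). The pink and blue decoys at (380,85) and (460,180) look as if they are lying; I check heights and the side view.

```bash
python3 - <<'E'
from h import *
np.set_printoptions(precision=1,suppress=True)
p,d,m=load('w5'); C=cloud(m,d)
print('pink',C[68,357],C[118,419],'blue',C[180,500],C[177,415])
p,d,m=load('top0'); C=cloud(m,d); print('t0 pink',C[209,208],C[222,217],'blue',C[211,237],C[223,243])
p,d,m=load('s3'); C=cloud(m,d); print('s3 pink',C[290,234],C[326,237],p[290,234],'blue',C[277,252],C[312,254])
snap('side','s5')
E
```

```text
pink [521.9 320.1  61.1] [609.  296.   11.5] blue [724.7 254.2  17.2] [627.5 230.3   9.6]
t0 pink [609.4 291.2 122.2] [609.  295.6  21.8] blue [597.7 228.  125.9] [598.4 232.6  29.7]
s3 pink [700.  161.8   3.5] [622.3 280.   -0.1] [104 106 110] blue [690.7  89.6   1. ] [613.7 217.8  -0.5]
```

View pics/s5.png

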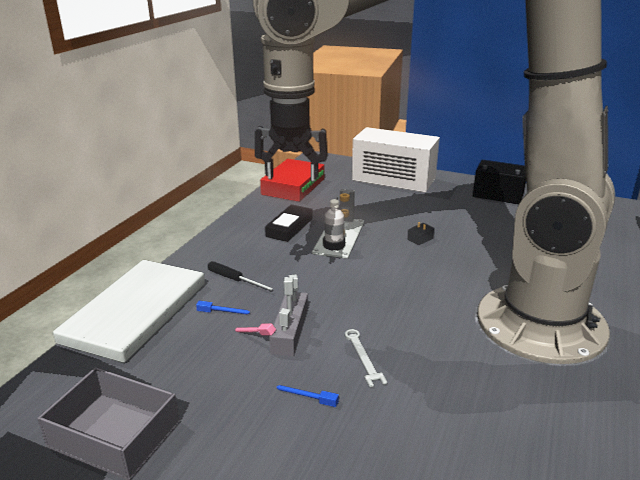

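The decoys had already toppled by themselves while I was at the can (s3 already shows it), well out of the way. The pin is at (506.8,247.0) and its yaw matches the tool. Approach.

```bash
python3 -m creep '{"linear":[[-0.7,3,-2],[-1.35,5.9,-5],[-1.35,5.9,-8],[-1.35,5.9,-11],[-1.35,5.9,-14],[-1.35,5.9,-17],[-1.35,5.9,-19],[-1.35,5.9,-20.5],[-1.35,5.9,-21.5],[-1.35,5.9,-22],[-1.35,5.9,-22]],"delta_rot":[[0,0,0],[0,0,0],[0,0,0],[0,0,0],[0,0,0],[0,0,0],[0,0,0],[0,0,0],[0,0,0],[0,0,0],[0,0,0]],"hand":[6,6,6,6,6,6,6,6,6,6,6]}'
python3 - <<'E'
from h import *
p,d,m=snap('wrist','w6')
E
```

```text
time: 8.25
tool_pos: [506.8, 246.9, 68.9]
tcp_rot: [-0.0, 0.605, 0.796, -0.0]
wrist_force: [0.9, 0.4, -0.0]
finger_gap: 60.0
gripper_force: 0.0
```

View pics/w6.png

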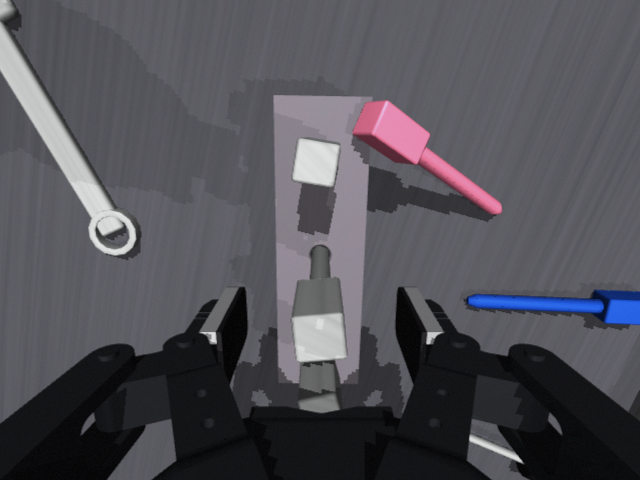

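The handle (320,330) sits centred between the open pads (225 and 420). Close, and lift a little.

```bash
python3 -m creep '{"linear":[[0,0,0],[0,0,0],[0,0,0],[0,0,0],[0,0,0],[0,0,0],[0,0,0],[0,0,0],[0,0,0],[0,0,0]],"delta_rot":[[0,0,0],[0,0,0],[0,0,0],[0,0,0],[0,0,0],[0,0,0],[0,0,0],[0,0,0],[0,0,0],[0,0,0]],"hand":[4,2.5,1,1,1,1,1,1,1,1]}' 70; python3 - <<'E'
from h import *
print(manip.state()['ft_torque'])
E
```

```text
time: 9.3
tool_pos: [507.0, 246.9, 69.4]
tcp_rot: [0.0, 0.605, 0.796, 0.0]
wrist_force: [-1.4, -1.2, 6.3]
finger_gap: 16.8
gripper_force: 69.0
[-0.31996847  0.32981345 -0.02902231]
```

```bash
python3 -m creep '{"linear":[[0,0,0.5],[0,0,1.5],[0,0,3],[0,0,5],[0,0,8],[0,0,11],[0,0,14],[0,0,17],[0,0,17]],"delta_rot":[[0,0,0],[0,0,0],[0,0,0],[0,0,0],[0,0,0],[0,0,0],[0,0,0],[0,0,0],[0,0,0]],"hand":[1,1,1,1,1,1,1,1,1]}'; python3 -m creep '{"linear":[[0.5,-3,0],[1,-7,0],[2,-12,0],[3,-17,0],[4,-22,0],[5,-27,0],[5.5,-32,0],[6,-37,0],[6.5,-42,0],[7,-46,0],[7,-49,0],[7,-49.75,0]],"delta_rot":[[0,0,0],[0,0,0],[0,0,0],[0,0,0],[0,0,0],[0,0,0],[0,0,0],[0,0,0],[0,0,0],[0,0,0],[0,0,0],[0,0,0]],"hand":[1,1,1,1,1,1,1,1,1,1,1,1]}'; python3 -m creep '{"linear":[[0,0,0],[0,0,0],[0,0,0]],"delta_rot":[[0,0,0],[0,0,0],[0,0,0]],"hand":[1,1,1]}'
python3 - <<'E'
from h import *
print(manip.state()['tool_pos'])
a,_,_=snap('wrist','w7'); snap('top','t7');b,_,_=snap('side','s7')
cv2.imwrite('pics/c7.png',np.hstack([cv2.resize(a[100:400,200:420],(440,600))[...,::-1],cv2.resize(b[90:260,290:390],(353,600))[...,::-1]]))
E
```

```text
time: 10.2
tool_pos: [508.2, 248.1, 244.2]
tcp_rot: [0.002, 0.605, 0.796, 0.003]
wrist_force: [-0.1, -0.3, -1.8]
finger_gap: 17.1
gripper_force: 68.5
time: 11.4
tool_pos: [575.8, -255.0, 238.8]
tcp_rot: [-0.0, 0.607, 0.795, -0.0]
wrist_force: [-0.1, -0.3, -1.7]
finger_gap: 17.2
gripper_force: 68.5
time: 11.7
tool_pos: [577.0, -248.9, 239.3]
tcp_rot: [-0.0, 0.604, 0.797, 0.0]
wrist_force: [0.8, -0.6, -0.5]
finger_gap: 16.9
gripper_force: 68.5
[ 577.0437851  -248.93248153  239.26293535]
```

View pics/c7.png

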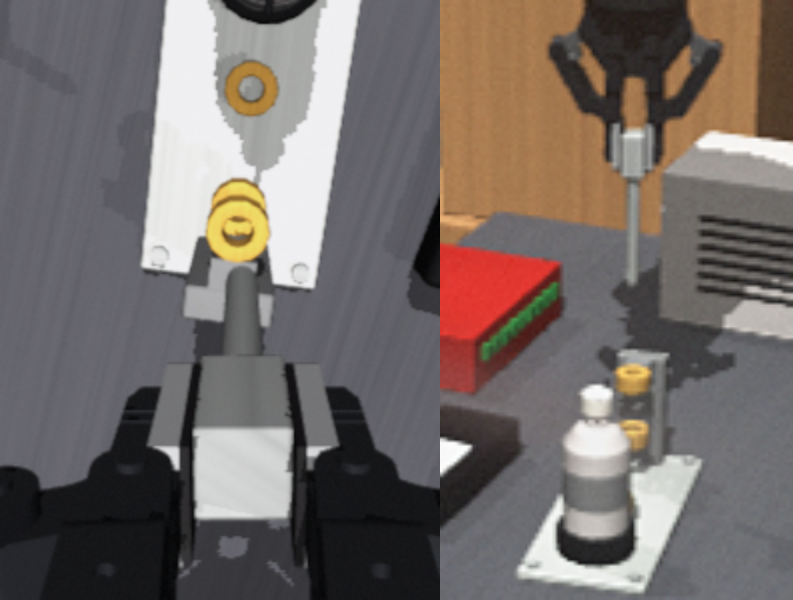

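The pin hangs straight in the grip; the wrist crop shows its tip just short of the upper bushing. I fit the shaft axis from depth and compare it with the hinge axis.

```bash
cat > pin.py <<'E'
from h import *
from scipy.optimize import least_squares
np.set_printoptions(precision=2,suppress=True)
def shaft(f,guess,z0,z1):
    p,d,m=load(f); C=cloud(m,d)
    k=(d>0)&(C[...,2]>z0)&(C[...,2]<z1)&(np.linalg.norm(C[...,:2]-guess,axis=2)<12)
    P=C[k]; zm=P[:,2].mean()
    def res(x):
        t=P[:,2]-zm; return np.hypot(P[:,0]-x[0]-x[2]*t,P[:,1]-x[1]-x[3]*t)-5
    r=least_squares(res,[*guess,0,0],loss='soft_l1'); x=r.x
    print(f,len(P),'rms',np.sqrt((res(x)**2).mean()),'slope',x[2:],'zmin',P[:,2].min(),'zm',zm)
    at=lambda z:x[:2]+x[2:]*(z-zm); return at
E
python3 - <<'E'
from pin import *
for f in('w7','s7'):
    a=shaft(f,[577,-249],188,262); print('tip',a(180),'shoulder',a(270))
    p,d,m=load(f);C=cloud(m,d);k=(d>0)&(np.linalg.norm(C[...,:2]-[577,-249],axis=2)<14)&(C[...,2]>140);print('lowest',np.sort(C[k][:,2])[[0,3,8]])
    hs=C[k&(C[...,2]>295)] if f=='w7' else 0; 
    if f=='w7': print('top z',np.median(hs[:,2]))
p,d,m=load('w7');C=cloud(m,d);hsv=cv2.cvtColor(p,cv2.COLOR_RGB2HSV)
for z in(105,):
    br=(hsv[...,0]>14)&(hsv[...,0]<34)&(hsv[...,1]>110)&(abs(C[...,2]-z)<6)
    v,u=np.nonzero(br);e=cv2.fitEllipse(cv2.convexHull(np.c_[u,v].astype(np.float32)));print('bush',e,plane(m,[e[0]],z))
E
```

```text
w7 759 rms 0.19123344269914827 slope [ 0. -0.] zmin 188.05071092640333 zm 229.36297122371573
tip [ 577.28 -249.01] shoulder [ 577.48 -249.3 ]
lowest [185.32 186.1  187.34]
top z 351.82732942437457
s7 103 rms 2.2238919177214282 slope [-0.01  0.02] zmin 188.63695239282833 zm 225.12615123051597
tip [ 577.43 -248.72] shoulder [ 576.13 -247.02]
lowest [182.43 186.71 191.83]
bush ((318.7175598144531, 214.5284881591797), (31.295955657958984, 32.71892547607422), 1.6939289569854736) [[ 576.01 -250.75  105.  ]]
```

```bash
python3 -m creep '{"linear":[[-0.1,-0.17,-1],[-0.1,-0.17,-3],[-0.1,-0.17,-5],[-0.1,-0.17,-6.5],[-0.1,-0.17,-6.8],[-0.1,-0.17,-6.8],[-0.1,-0.17,-6.8]],"delta_rot":[[0,0,0],[0,0,0],[0,0,0],[0,0,0],[0,0,0],[0,0,0],[0,0,0]],"hand":[1,1,1,1,1,1,1]}'
python3 - <<'E'
from pin import *
s=manip.state();print(s['tool_pos']);p,d,m=snap('wrist','w8')
a=shaft('w8',s['tool_pos'][:2],118,195); print('tip',a(112),a(200))
C=cloud(m,d);hsv=cv2.cvtColor(p,cv2.COLOR_RGB2HSV);z=105
br=(hsv[...,0]>14)&(hsv[...,0]<34)&(hsv[...,1]>110)&(abs(C[...,2]-z)<5)
P=C[br][:,:2];P=P[np.linalg.norm(P-[576.5,-250.7],axis=1)<16]
h=cv2.convexHull(P.astype(np.float32))[:,0]
r=least_squares(lambda x:np.hypot(*(h-x[:2]).T)-14,[576.5,-250.7],loss='soft_l1');print('bush',r.x,len(P),np.hypot(*(h-r.x).T).round(1))
print(cv2.minEnclosingCircle(h))
cv2.imwrite('pics/w8c.png',cv2.resize(p[150:350,220:420,::-1],(600,600)))
E
```

```text
time: 12.55
tool_pos: [576.3, -252.5, 171.7]
tcp_rot: [0.0, 0.605, 0.796, 0.0]
wrist_force: [-0.9, -0.2, -0.6]
finger_gap: 17.1
gripper_force: 68.5
[ 576.28 -252.47  171.69]
w8 770 rms 0.18003217314716805 slope [ 0. -0.] zmin 118.40878519759553 zm 161.18950415733985
tip [ 576.5  -252.59] [ 576.64 -252.8 ]
bush [ 576.09 -251.82] 813 [13.3 13.3 13.8 13.8 13.9 14.  14.2 13.9 14.2 13.9 14.  13.9 13.9 14.
 13.8 13.8 13.3 13.3 13.5 13.6 13.7 14.8 13.9 13.4 13.3]
((575.9146118164062, -252.07077026367188), 14.493481636047363)
```

View pics/w8c.png

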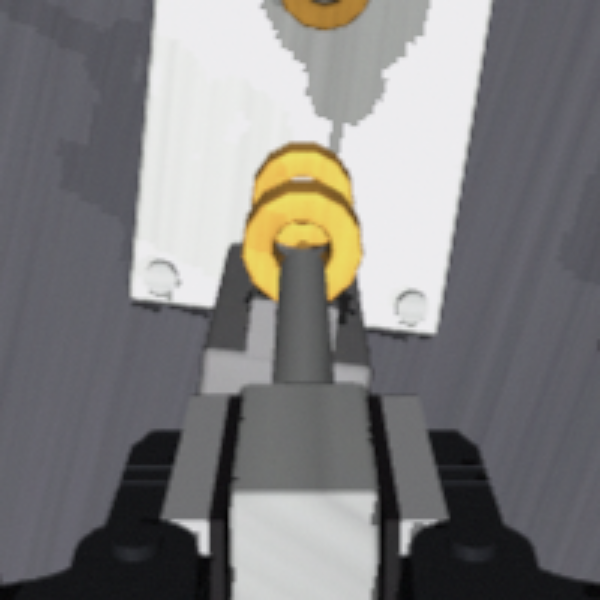

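The pin is laterally aligned with the hole (crop x≈302 for both) and about 1 mm too far in -y. I correct and enter the upper bushing gently.

```bash
python3 -m creep '{"linear":[[-0.03,0.1,-0.3],[-0.03,0.1,-0.8],[-0.03,0.1,-1.3],[-0.03,0.1,-1.7],[-0.03,0.1,-1.7],[-0.03,0.1,-1.7]],"delta_rot":[[0,0,0],[0,0,0],[0,0,0],[0,0,0],[0,0,0],[0,0,0]],"hand":[1,1,1,1,1,1]}'; python3 - <<'E'
from pin import *
s=manip.state();print(s['tool_pos'],s['wrist_force'],s['ft_torque']);p,d,m=snap('wrist','w9')
a=shaft('w9',s['tool_pos'][:2],110,178); print('at105',a(105))
E
```

```text
time: 13.2
tool_pos: [575.4, -251.4, 153.8]
tcp_rot: [-0.0, 0.605, 0.796, -0.0]
wrist_force: [-0.4, -0.2, -1.5]
finger_gap: 16.8
gripper_force: 68.5
[ 575.44 -251.39  153.8 ] [-0.35 -0.21 -1.48] [ 0.02 -0.03 -0.04]
w9 707 rms 0.19161158476430065 slope [ 0. -0.] zmin 110.03461863322681 zm 146.71192234613753
at105 [ 575.68 -251.49]
```

The tip is inside the upper bushing with no contact force. Continue to just above the lower one, then through.

```bash
python3 -m creep '{"linear":[[0,0,-0.5],[0,0,-1.2],[0,0,-2],[0,0,-2.8],[0,0,-3.2],[0,0,-3.2],[0,0,-3.2]],"delta_rot":[[0,0,0],[0,0,0],[0,0,0],[0,0,0],[0,0,0],[0,0,0],[0,0,0]],"hand":[1,1,1,1,1,1,1]}'; python3 -m creep '{"linear":[[0,0,-0.3],[0,0,-0.7],[0,0,-1.1],[0,0,-1.5],[0,0,-1.5]],"delta_rot":[[0,0,0],[0,0,0],[0,0,0],[0,0,0],[0,0,0]],"hand":[1,1,1,1,1]}'
```

```text
time: 13.95
tool_pos: [575.5, -251.4, 121.9]
tcp_rot: [-0.0, 0.605, 0.796, -0.0]
wrist_force: [-0.3, 0.2, -1.3]
finger_gap: 17.1
gripper_force: 68.5
time: 14.45
tool_pos: [575.1, -251.3, 106.2]
tcp_rot: [-0.0, 0.605, 0.796, -0.0]
wrist_force: [-0.4, 0.6, -1.6]
finger_gap: 16.9
gripper_force: 68.5
```

```bash
python3 -m creep '{"linear":[[0,0,-0.4],[0,0,-0.8],[0,0,-1.2],[0,0,-1.6],[0,0,-1.6],[0,0,-1.6]],"delta_rot":[[0,0,0],[0,0,0],[0,0,0],[0,0,0],[0,0,0],[0,0,0]],"hand":[1,1,1,1,1,1]}'; python3 - <<'E'
from pin import *
s=manip.state();print(s['tool_pos'],s['wrist_force'],s['ft_torque']);p,d,m=snap('wrist','w10');C=cloud(m,d)
a=shaft('w10',s['tool_pos'][:2],107,118); print('at',a(107))
q=C-np.r_[s['tool_pos'][:2],0]; rad=np.linalg.norm(q[...,:2],axis=2)
# handle's top face and front face
k=(d>0)&(rad<7)&(C[...,2]>130); print('top z',np.percentile(C[k][:,2],[50,90]),k.sum())
f=(d>0)&(rad<16)&(C[...,2]>107)&(C[...,2]<165)
tx=R.from_quat([*s['tcp_rot'][1:],s['tcp_rot'][0]]).as_matrix()[:,0]
al=q@tx; lat=q@np.cross([0,0,1],tx); f&=(abs(lat)<7)&(al>8); print('front face z',np.sort(C[f][:,2])[[0,5,15,40]],'al',np.median(al[f]))
b,_,_=snap('side','s10')
cv2.imwrite('pics/c10.png',np.hstack([cv2.resize(p[150:350,220:420],(400,400))[...,::-1],cv2.resize(b[150:250,290:390],(400,400))[...,::-1]]))
E
```

```text
time: 15.05
tool_pos: [575.5, -251.4, 90.9]
tcp_rot: [-0.0, 0.605, 0.796, -0.0]
wrist_force: [0.1, 0.2, -1.0]
finger_gap: 16.8
gripper_force: 68.5
[ 575.48 -251.37   90.85] [ 0.11  0.19 -1.03] [-0.01 -0.01 -0.03]
w10 64 rms 0.8645618252632966 slope [0.12 0.02] zmin 107.00128111520598 zm 109.44671706555991
at [ 575.48 -251.69]
top z [155.09 155.79] 1168
front face z [122.34 122.73 123.36 124.18] al 8.634141948831779
```

View pics/c10.png

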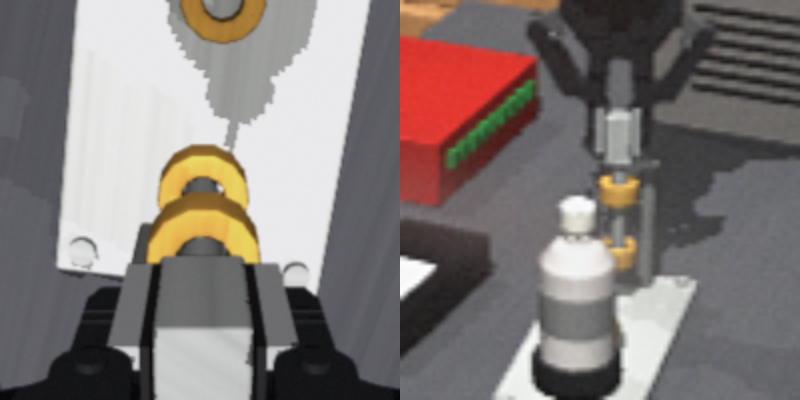

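The pin passes through both bushings. The handle top is at 155.3, so the underside is at ~121.5; lower 6 mm more for ~10 mm clearance.

```bash
python3 -m creep '{"linear":[[0,0,-0.3],[0,0,-0.6],[0,0,-0.6],[0,0,-0.6],[0,0,-0.6],[0,0,-0.6],[0,0,-0.6],[0,0,-0.6]],"delta_rot":[[0,0,0],[0,0,0],[0,0,0],[0,0,0],[0,0,0],[0,0,0],[0,0,0],[0,0,0]],"hand":[1,1,1,1,1,1,1,1]}'; python3 - <<'E'
from pin import *
s=manip.state();print(s['tool_pos'],s['wrist_force'],abs(s['joint_velocities']).max());p,d,m=snap('wrist','w11');C=cloud(m,d)
rad=np.linalg.norm(C[...,:2]-s['tool_pos'][:2],axis=2);k=(d>0)&(rad<7)&(C[...,2]>130);print('underside',np.median(C[k][:,2])-34)
E
```

```text
time: 15.95
tool_pos: [575.5, -251.4, 85.0]
tcp_rot: [0.0, 0.605, 0.796, -0.0]
wrist_force: [0.3, 0.6, -1.4]
finger_gap: 16.8
gripper_force: 68.5
[ 575.51 -251.44   84.99] [ 0.26  0.6  -1.43] 0.0016778106542826292
underside 115.27941273530604
```

```bash
python3 -c "
from plant import manip
print(manip.close_job())"
```

```text
the job is handed in; nothing more can be done
None
```

I pressed the nozzle cap fully down and it sprang back. The long pin is through both bushings, gripped upright and still, with its tip about 15 mm below the lower bushing and its handle about 10 mm above the upper one; the job is handed in at about 16 s.

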